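# Cradle the sample bottle and hold the inspection lamp over it

### The arm

A 6-joint arm with a two-finger parallel gripper is mounted at the origin on the work surface. World frame = base frame: x ahead of the robot, y to its left, z up, the work surface at z = 0. Lengths are in m, angles in rad, forces in N, time in s.
With the tool pointing down it reaches from about 0.4 to 0.825 m from the base axis. Payload 7 kg.
Tool frame: the origin (TCP) lies at the very end of the fingers, on their centre line; the grasp point (between the pads) lies 19 mm behind it; y points along the fingers, x is the direction in which the jaws open and shut, and the axes are right-handed (so a half turn about y gives the same grasp; the last joint's range is limited). The gripper opens to 88 mm and grips with 3 to 60 N. Pads are 19 mm wide; open, the fingers measure 130 mm over their backs; the gripper's body (78 mm by 193 mm) begins 47 mm behind the grasp point.
Start: joints at [1.407, 0.359, 0.012, 0, -1.224, -0.288], TCP at [0.295, 0.607, 0.227] pointing down, gripper open.
Joint ranges: [-3.07, 3.07], [-1.43, 2.12], [-1.02, 1.25], [-3.03, 1.67], [-3.05, -0], [-3.03, 3.03]. Speed limits (rad/s): [2.39, 2.39, 3.01, 3.14, 3.14, 3.14].

### API

Orientations are given as [roll, pitch, yaw] about the fixed x, y, z axes, in that order (R = Rz(yaw) Ry(pitch) Rx(roll)).
In Python, from station import arm gives the robot as it stands.
- The arm moves only by the tool move_arm, never from a script. Its arguments are lists of equal length, an entry for each row: "jaw": the closure, from 0 (fully open) to 1 (shut); "offset": the shift along the tool's x, y, z in m, a list of three; "roll": the turn about the tool's y in rad. In form: {"jaw": [jaw, ...], "offset": [[dx, dy, dz], ...], "roll": [roll, ...]}. A call has 1 to 5 rows; each row shifts and turns the commanded pose from where the row before left it, along the tool's axes as they then stand; what a row does not reach is not made up. A row lasts 1/8 s, in which the tool goes at most 62.5 mm and 10.7 degrees, less where a joint would pass 70% of its speed; a pose out of reach is approached as far as the arm can. A call is refused whole if a number of a shift passes 0.0625 or a number of a turn 0.188, either way. A call with a gripper value outside its range is refused whole. The fingers move at their own pace and stop on an object; "grip_force" is the grip in N (left out, the last holds). Time passes only in rows, so rows that do not move let the fingers close. It gives the time, the measured TCP pose, the force and the opening at its end, in the units of the state.
- arm.get_state(): the state, without advancing time (a new reading comes with each control period).
- arm.grab_frame(name): name is "scene" or "top" or "wrist"; returns a dict with "pixels" (384x512x3 uint8, blue, green, red), "fovy" (degrees; the focal length in pixels is half the picture's height over the tangent of half this angle, whatever the lens; pixels are square), "cx", "cy" (the principal point, pixels), "position" and "attitude" of the camera in the world; the wrist camera has in their place "hand_eye" (4x4, takes a point from camera to tool coordinates, whose origin is the TCP and whose axes are the tool frame's). Camera axes: x right, y down, z forward; pixel columns grow to the right and rows downward; lengths in m; the calibration is good to about 2 mm. The wrist camera is an equidistant fisheye: a pixel r from the principal point sees the ray r / f radians off the axis. A picture is of the moment at which its call begins: read the wrist's pose just before it. There is no depth.
- arm.job_done(): hands the job in, once; it reports no verdict.
Trained networks look in a picture, given as the dict that the camera call returned (one of the last four; its "shot" number tells which), for a name from the list of things; names that differ only in an ending like _2 or _b are one class to them, and where a whole thing is asked for, a point or a joint stands for the part that bears it (a point fixed in the world has none). Each returns a list of dicts, best first, with "p" (0 to 1); they miss things now and then, are a little off and sometimes report something else, mostly with a low value. They report only what shows in the picture. A call takes as long as a camera call. They do not tell look-alikes from the thing itself.
- arm.recognise(picture, thing): "position" ([x, y, z] in m, in world coordinates, good to about 4 mm: the middle of the surface that is visible of it).
- arm.landmark_of(picture, thing): "position" ([x, y, z] in m, in world coordinates, good to about 4 mm: a listed point, or the origin of a listed thing).
The state is a dict: "t": time; "q": joint angles; "qd": joint speeds; "joint_efforts": joint torques, N m; "eef_pos": TCP position; "ee_rot": TCP orientation; "force": force on the tool from outside, world axes, zero at the start; "moment": the same for the moment, N m; "width": finger opening in m.
Only numpy, scipy, OpenCV 4.12 (cv2) and the standard library are available. Lean on these libraries where they do the work, as an engineer would, in place of code of your own. Each camera call takes 0.05 s, during which the arm holds its last target.

### The job

Take the amber bottle that lies alone on the wire rest and lay it in the groove on top of the two bottles in the white tray, lined up with them and let go, so that it cannot roll. Then pick up the grey hand lamp, carry it over the glassware, and finish still holding it level about 15 mm above that top bottle, centred over the body of the bottle (not its cap) and lined up along it, without ever touching the bottles with the lamp. Do not drop the bottle or push about the other glassware, and do not put the lamp down: the job ends with it held there, still.

Things in the scene. Friction and masses are not known exactly. Their poses are not given: they have to be found in the camera images.
- sample: the sample: closed amber bottle lying on its side alone on a low wire rest, axis 23 mm above the bench. Body 40 mm diameter, 64 mm long, paper band; white cap 25 mm diameter, 16 mm long. Origin on the axis at mid-body; y axis along the bottle to the cap; it may be rolled about y. About 0.12 kg. The rest's wires are 6 mm high and span 28 mm, so both flanks are free.
- bottle_a: one of two: amber bottle of the same size as the sample, same origin and axes, lying in the tray along the tray's y, its axis 24 mm above the tray's origin. Loose, with about 4 mm of play across the tray.
- bottle_b: the other of two: amber bottle of the same size as the sample, same origin and axes, lying in the tray along the tray's y, its axis 24 mm above the tray's origin. Loose, with about 4 mm of play across the tray.
- tray: white plastic tray, fixed, 92 (x) by 100 (y) mm outside, walls 4 mm thick, 24 mm high, floor 4 mm. Origin at the centre of its underside, on the bench; z up. Its two bottles lie side by side along its y at x = -21 and +21 mm. A third saddled on them lies over the tray's centre line with its axis 57 to 59 mm, its top 77 to 79 mm above the origin.
- lamp: hand lamp lying window down on the bench: grey box 46 (x) by 150 (y) by 34 (z) mm with a black handle bar on top. Origin at the centre of its underside (the window); y along its length, z up. Bar 18 mm wide (x), 94 mm long (y), centred, 48 to 68 mm above the underside, on a post at each end (39 mm off centre), open between. About 0.25 kg, balanced about its centre.
- big_bottle: bystander: standing amber bottle, 66 mm diameter, 150 mm high. Origin at the centre of its underside.
- beaker: bystander: glass beaker, 68 mm rim diameter, 90 mm high. Origin at the centre of its underside.
- white_bottle: bystander: standing white plastic bottle, 52 mm diameter, 112 mm high. Origin at the centre of its underside.
- small_bottle: bystander: small amber bottle standing upright, 40 mm diameter, 80 mm high. Origin at the centre of its underside.
- tube_rack: bystander: fixed steel wire rack with capped tubes, 204 mm (x) by 60 mm (y), wires 74 mm high, tubes up to 120 mm. Origin at the centre of its underside.
- dish: bystander: flat round glass dish, 90 mm diameter, 14 mm high. Origin at the centre of its underside.
Things that resemble listed ones, but are neither listed nor needed, are in the scene too. What is shaped like the sample but yellow is not meant.

How it is judged:
On the way:
1. the sample bottle rests in the groove on both tray bottles, lined up, released and at rest (z of bottle_a in the frame of tray between 0.018 and 0.03 m and x of bottle_a in the frame of tray between -0.03 and 0.03 m and contact force between sample and bottle_a above 0.05 N and z of bottle_b in the frame of tray between 0.018 and 0.03 m and x of bottle_b in the frame of tray between -0.03 and 0.03 m and contact force between sample and bottle_b above 0.05 N and x of sample in the frame of tray between -0.01 and 0.01 m and y of sample in the frame of tray between -0.025 and 0.025 m and z of sample in the frame of tray between 0.052 and 0.063 m and angle between the y axis of sample and the y axis of tray, either way round below 0.2 rad and contact force between sample and the fingers below 0.05 N and linear speed of sample below 0.03 m/s), for 0.2 s.
At the end, for the whole second after the job is handed in: Sample rests released on both tray bottles (10 mm across, 25 mm along, 0.2 rad); lamp held still by the fingers alone, underside 81 to 106 mm above the tray's origin, centre within 18 mm of the sample's, aligned within 0.17 rad, level within 0.12 rad, touching nothing else (all of step 1 and horizontal distance between lamp and sample below 0.018 m and z of lamp in the frame of tray between 0.081 and 0.106 m and angle between the y axis of lamp and the y axis of sample, either way round below 0.17 rad and angle between lamp's own z axis and vertical below 0.12 rad and contact force between lamp and the fingers above 1 N and contact force between lamp and sample below 0.05 N and linear speed of lamp below 0.02 m/s and contact force between lamp and big_bottle below 0.05 N and contact force between lamp and beaker below 0.05 N and contact force between lamp and white_bottle below 0.05 N and contact force between lamp and small_bottle below 0.05 N and contact force between lamp and dish below 0.05 N and contact force between lamp and tube_rack below 0.05 N and contact force between lamp and bottle_a below 0.05 N and contact force between lamp and bottle_b below 0.05 N and contact force between lamp and tray below 0.05 N); the arm keeps its last pose, push and grip.
It fails at once if the lamp touches one of the three lying bottles (contact force between lamp and sample above 0.5 N or contact force between lamp and bottle_a above 0.5 N or contact force between lamp and bottle_b above 0.5 N).
It fails at once if the sample bottle is dropped (falls free faster than 0.6 m/s) (linear speed of sample above 0.6 m/s and contact force between sample and the fingers below 0.01 N).
It fails at once if standing glassware or the dish is shifted by more than 25 mm or tipped (distance of any of big_bottle, beaker, white_bottle, small_bottle, dish from where it was at the start of the episode above 0.025 m or angle between any of big_bottle, beaker, white_bottle, small_bottle, dish's own z axis and vertical above 0.35 rad).
It fails at once if the tube rack is struck hard (contact force between any of the arm, lamp, sample and tube_rack above 15 N).
It also fails if it takes over 69 s, if anything falls off the work surface, if the arm or the gripper's body presses on something with over 40 N, if the wrist force passes 120 N, or if a joint passes its speed limit or range.

## Working session

There is one attempt and no reset: what is moved stays moved. The work goes in short steps, Python scripts to look and compute and a tool call to move; the robot and the scene stay as the last step left them, time stands still between calls to the robot, and variables do not carry over. Pictures are saved under pics/ and viewed, and the job is handed in when it is done.

Besides the shell and the picture viewer there is one more tool, called after ">>>" as a command line: name --pt "numbers of a row" for each row, then --argument value for the rest. move_arm: Moves the arm, as the interface text tells. Its arguments: {"type":"object","properties":{"jaw":{"type":"array","items":{"type":"number"}},"offset":{"type":"array","items":{"type":"array","items":{"type":"number"}}},"roll":{"type":"array","items":{"type":"number"}},"grip_force":{"type":"number"}},"required":["jaw","offset","roll"]}

```bash
mkdir -p pics; ls
python3 - <<'E'
from station import arm
import cv2
s=arm.get_state(); print({k:(v if not hasattr(v,'__len__') else [round(float(x),3) for x in __import__('numpy').ravel(v)]) for k,v in s.items()})
for n in ("scene","top"):
    f=arm.grab_frame(n); cv2.imwrite(f"pics/{n}0.png",f["pixels"])
    print(n,f["fovy"],f["cx"],f["cy"],f["position"],f["attitude"],f["shot"])
    for th in ["sample","tray","lamp","big_bottle","beaker","white_bottle","small_bottle","tube_rack","dish"]:
        for r in arm.landmark_of(f,th)[:4]: print(th,[round(float(x),3) for x in r["position"]],round(r["p"],2))
E
```

```text
pics
{'t': 0.0, 'q': [1.407, 0.359, 0.011, -0.0, -1.224, -0.288], 'qd': [0.001, -0.001, -0.001, -0.001, -0.0, -0.0], 'joint_efforts': [-0.0, -58.273, 29.304, 6.997, 0.007, -0.0], 'eef_pos': [0.295, 0.607, 0.226], 'ee_rot': [-1.571, -0.002, -2.023], 'force': [-0.467, 0.246, -0.515], 'moment': [0.013, -0.018, -0.0], 'width': 0.08777450236014508}
scene 48.575813663017186 251.82466968763848 196.5761487341156 [1.33850569 0.49986299 0.63111942] [-2.1509998   0.01078407  2.21436149] 1
sample [0.468, -0.35, 0.023] 0.72
sample [0.436, 0.329, 0.025] 0.63
sample [0.57, -0.303, 0.018] 0.62
sample [0.436, -0.465, 0.019] 0.48
tray [0.457, 0.332, 0.001] 0.86
lamp [0.566, -0.027, -0.001] 0.56
big_bottle [0.451, 0.17, 0.003] 0.72
beaker [0.543, 0.18, 0.004] 0.75
white_bottle [0.642, 0.172, 0.001] 0.91
small_bottle [0.675, -0.177, 0.004] 0.82
tube_rack [0.507, -0.184, 0.002] 0.67
tube_rack [0.476, 0.317, 0.025] 0.64
dish [0.788, -0.03, 0.001] 0.84
top 48.83440204973115 258.30676386167926 189.90040082738636 [ 0.51772844 -0.0682188   1.26624461] [-3.0629813   0.02492071 -1.55053107] 2
sample [0.464, -0.349, 0.025] 0.74
sample [0.436, -0.47, 0.019] 0.73
tray [0.458, 0.332, -0.0] 0.64
lamp [0.567, -0.028, -0.003] 0.7
big_bottle [0.452, 0.171, 0.001] 0.88
beaker [0.547, 0.18, 0.003] 0.66
beaker [0.458, 0.333, 0.0] 0.36
white_bottle [0.644, 0.173, -0.004] 0.66
small_bottle [0.675, -0.182, -0.0] 0.65
tube_rack [0.505, -0.181, 0.002] 0.81
dish [0.782, -0.03, 0.0] 0.57
dish [0.463, -0.349, 0.024] 0.47
```

View pics/scene0.png

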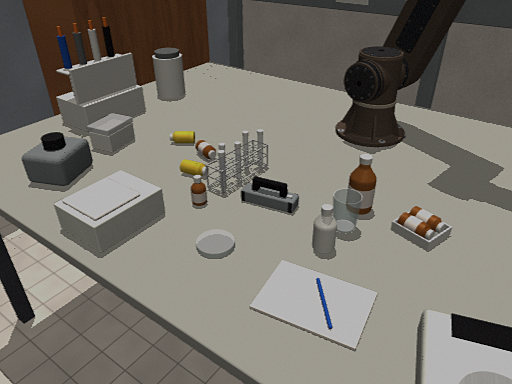

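View pics/top0.png

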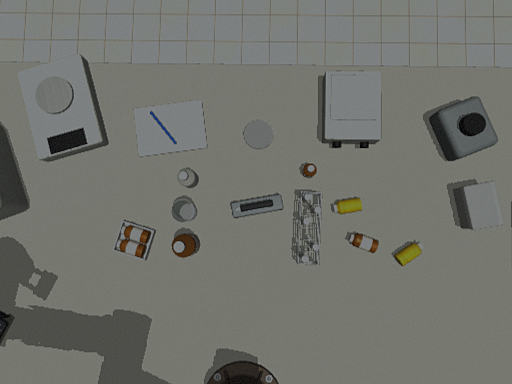

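```bash
cat > h.py <<'E'
import numpy as np, cv2
from scipy.spatial.transform import Rotation as R
def ray_plane(f,u,v,z):
    F=192/np.tan(np.radians(f["fovy"])/2)
    d=R.from_euler('xyz',f["attitude"]).apply([(u-f["cx"])/F,(v-f["cy"])/F,1.])
    p=np.array(f["position"]); return p+d*(z-p[2])/d[2]
def proj(f,P):
    F=192/np.tan(np.radians(f["fovy"])/2)
    c=R.from_euler('xyz',f["attitude"]).inv().apply(np.array(P)-f["position"])
    return c[...,:2]/c[...,2:]*F+[f["cx"],f["cy"]]
E
python3 - <<'E'
from station import arm
from h import *
import pickle
f=arm.grab_frame("top"); g=arm.grab_frame("scene"); pickle.dump((f,g),open("fg.pkl","wb"))
im=f["pixels"]
def crop(u,v,w=30,s=9): return cv2.resize(im[v-w:v+w,u-w:u+w],None,fx=s,fy=s,interpolation=cv2.INTER_CUBIC)
def tag(c,u,v,w=30,s=9):
    for k in range(0,2*w,10):
        cv2.putText(c,str(u-w+k),(k*s,10),0,.35,(0,255,0)); cv2.putText(c,str(v-w+k),(0,k*s+10),0,.35,(0,255,0)); cv2.line(c,(k*s,0),(k*s,5),(0,255,0));cv2.line(c,(0,k*s),(5,k*s),(0,255,0))
    return c
a=tag(crop(365,242,20,13),365,242,20,13)
b=cv2.resize(g["pixels"][125:185,165:245],None,fx=6,fy=6,interpolation=cv2.INTER_CUBIC)
cv2.imwrite("pics/samp1.png",a); cv2.imwrite("pics/samp1s.png",b)
cv2.imwrite("pics/tray1.png",tag(crop(135,240,25,11),135,240,25,11))
cv2.imwrite("pics/lamp1.png",tag(crop(257,205,30,10),257,205,30,10))
E
```

```text
(no output)
```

View pics/samp1.png

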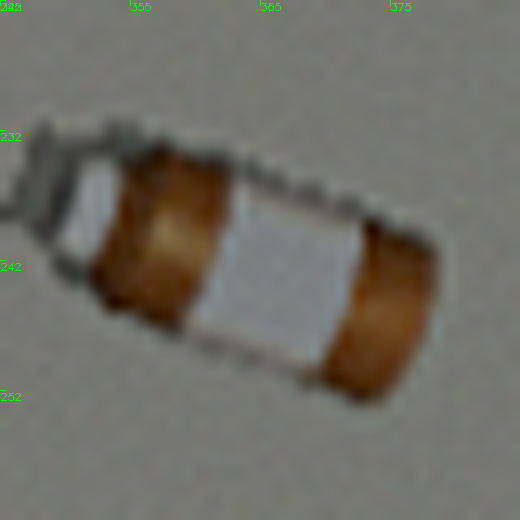

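View pics/samp1s.png

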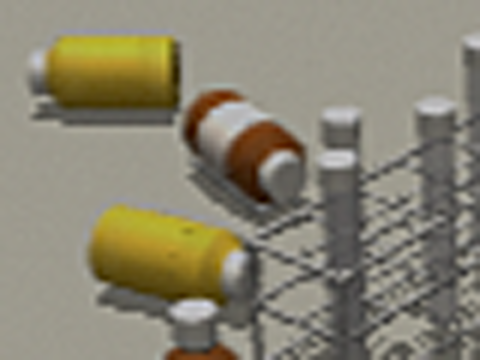

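View pics/tray1.png

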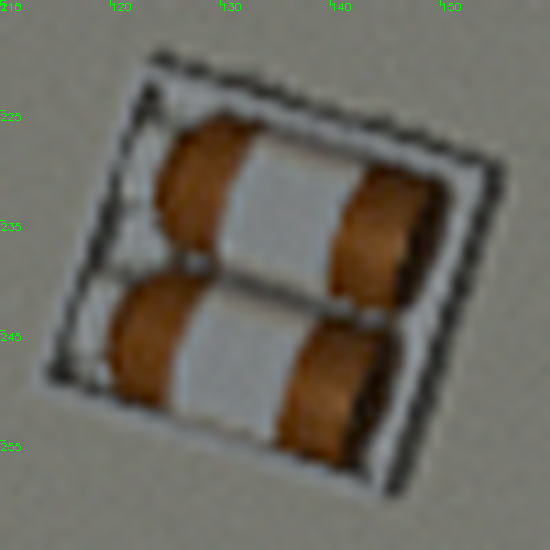

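View pics/lamp1.png

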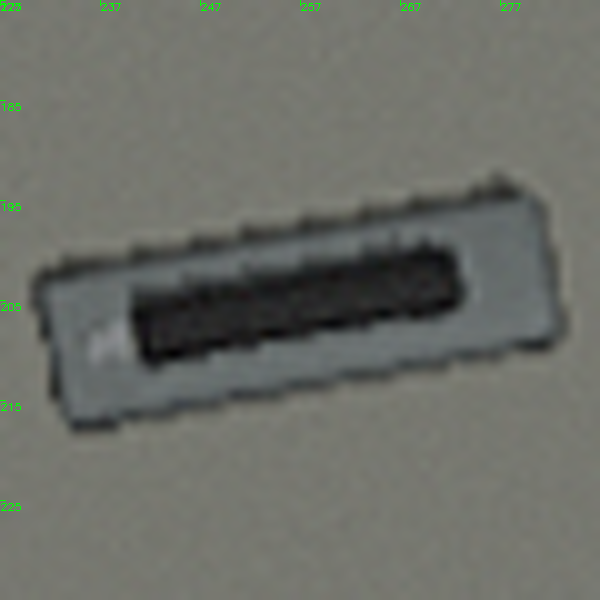

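Run:
```python
from h import *
import pickle
f,g=pickle.load(open("fg.pkl","rb"))
W=lambda pts,off,s,z: np.array([ray_plane(f,off[0]+(x+.5)/s-.5,off[1]+(y+.5)/s-.5,z)[:2] for x,y in pts])
def show(n,p):
    print(n,p.round(4).tolist(),p.mean(0).round(4))
s=W([(110,225),(408,322)],(345,222),13,.025);show("sample ends",s);d=s[0]-s[1];print(np.linalg.norm(d),np.degrees(np.arctan2(d[1],d[0])))
t=W([(160,55),(500,165),(395,490),(55,375)],(110,215),11,.024);show("tray",t)
for i in range(4):
    d=t[i]-t[(i+1)%4];print(np.linalg.norm(d),np.degrees(np.arctan2(d[1],d[0])))
l=W([(133,290),(460,245),(463,305),(140,362)],(227,175),10,.068);show("bar",l)
for i in range(4):
    d=l[i]-l[(i+1)%4];print(np.linalg.norm(d),np.degrees(np.arctan2(d[1],d[0])))
l=W([(40,275),(535,198),(563,345),(70,428)],(227,175),10,.034);show("box",l)
for i in range(4):
    d=l[i]-l[(i+1)%4];print(np.linalg.norm(d),np.degrees(np.arctan2(d[1],d[0])))
```

```text
sample ends [[0.4775, -0.3131], [0.4574, -0.3791]] [ 0.4674 -0.3461]
0.0690304997120179 73.09456310202017
tray [[0.5199, 0.3595], [0.4924, 0.2665], [0.4057, 0.2912], [0.434, 0.3839]] [0.463  0.3253]
0.09702827221241894 73.5327264111089
0.09015756044922288 -15.915716486965726
0.09698701705051448 -107.01136072232751
0.08923707326681729 164.11927058851882
bar [[0.5717, 0.0152], [0.5862, -0.0774], [0.5692, -0.0785], [0.5513, 0.0127]] [ 0.5696 -0.032 ]
0.09367219593959589 98.92874913674184
0.017038600028343315 3.86676023796688
0.09295849663496061 -78.88683505976019
0.020528058842837423 -173.0871861451542
box [[0.5771, 0.0448], [0.6023, -0.0992], [0.5596, -0.1081], [0.5327, 0.035]] [ 0.5679 -0.0319]
0.1462868956684205 99.93057862637339
0.04360579410537663 11.684894236849715
0.14555497004649784 -79.32963788324528
0.045512168391444265 -167.45123726320284
```

>>> move_arm --jaw '[0, 0, 0, 0, 0]' --pt "0 0 0" --pt "0 0 0" --pt "0 0 0" --pt "0 0 0" --pt "0 0 0" --roll '[0.18, 0.18, 0.18, 0.18, 0.18]'

```text
t: 1.72
eef_pos: [0.2947, 0.6072, 0.2266]
ee_rot: [-1.571, 0.0, -2.929]
force: [0.4, 0.9, 0.8]
width: 0.0876
```

>>> move_arm --jaw '[0, 0, 0]' --pt "0 0 0" --pt "0 0 0" --pt "0 0 0" --roll '[0.18, 0.18, 0.155]'

```text
t: 2.1
eef_pos: [0.2947, 0.6072, 0.2266]
ee_rot: [-1.571, -0.0, 2.84]
force: [0.0, 0.0, 0.6]
width: 0.0878
```

>>> move_arm --jaw '[0, 0, 0, 0, 0]' --pt "-0.043 0 0.04" --pt "-0.043 0 0.04" --pt "-0.043 0 0.04" --pt "-0.043 0 0.04" --pt "-0.043 0 0.04" --roll '[0, 0, 0, 0, 0]'

```text
t: 2.72
eef_pos: [0.4427, 0.3516, 0.2269]
ee_rot: [-1.571, 0.0, 2.846]
force: [0.3, 0.7, -0.8]
width: 0.088
```

>>> move_arm --jaw '[0, 0, 0, 0, 0]' --pt "-0.043 0 0.04" --pt "-0.043 0 0.04" --pt "-0.0145 0 0.058" --pt "-0.0145 0 0.058" --pt "-0.0145 0 0.058" --roll '[0, 0, 0, 0, 0]'

```text
t: 3.35
eef_pos: [0.4915, 0.0707, 0.2268]
ee_rot: [-1.571, 0.001, 2.846]
force: [1.6, -0.2, -0.2]
width: 0.0874
```

>>> move_arm --jaw '[0, 0, 0, 0, 0]' --pt "-0.0145 0 0.058" --pt "-0.0145 0 0.058" --pt "-0.0145 0 0.058" --pt "-0.0145 0 0.058" --pt "-0.0145 0 0.058" --roll '[0, 0, 0, 0, 0]'

```text
t: 3.98
eef_pos: [0.4763, -0.228, 0.227]
ee_rot: [-1.571, 0.001, 2.846]
force: [1.2, 0.6, -0.2]
width: 0.0874
```

>>> move_arm --jaw '[0, 0, 0]' --pt "-0.0145 0 0.058" --pt "-0.0145 0 0.058" --pt "0 0 0" --roll '[0, 0, 0]'

```text
t: 4.35
eef_pos: [0.4695, -0.349, 0.2258]
ee_rot: [-1.57, -0.001, 2.841]
force: [-0.1, 1.7, -1.2]
width: 0.0877
```

Run:
```python
from station import arm
from h import *
import pickle
s=arm.get_state(); f=arm.grab_frame("wrist"); pickle.dump((s,f),open("w1.pkl","wb"))
cv2.imwrite("pics/w1.png",f["pixels"]); print(s["q"],s["eef_pos"],s["ee_rot"],f["fovy"],f["cx"],f["cy"]); print(np.array(f["hand_eye"]).round(3))
for r in arm.landmark_of(f,"sample")[:4]: print(r)
```

```text
[-3.04903657e-01  2.12741950e-01 -1.93246461e-01  5.04920105e-04
 -1.16588572e+00  3.84636676e-03] [ 0.46945025 -0.34900242  0.22579739] [-1.57033660e+00 -1.07963187e-03  2.84073427e+00] 65.70646984690485 257.106172862828 191.0498705728294
[[ 1.     0.001  0.    -0.   ]
 [ 0.    -0.273  0.962 -0.161]
 [ 0.001 -0.962 -0.273  0.073]
 [ 0.     0.     0.     1.   ]]
{'position': [0.5709, -0.3023, 0.0237], 'p': 0.8}
{'position': [0.4383, -0.468, 0.0218], 'p': 0.63}
```

View pics/w1.png

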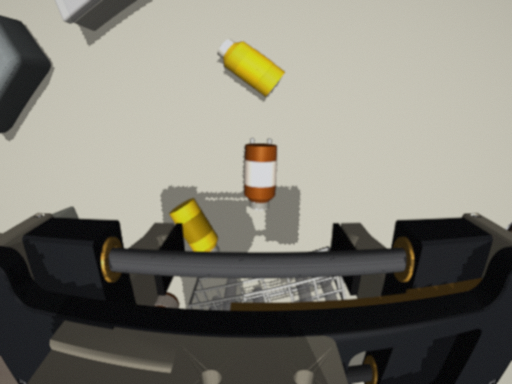

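```bash
cat >> h.py <<'E'
def wray(s,f,u,v,z):
    F=192/np.tan(np.radians(f["fovy"])/2)
    a=np.array([u-f["cx"],v-f["cy"]]); r=np.linalg.norm(a); th=r/F
    d=np.r_[a/max(r,1e-9)*np.sin(th),np.cos(th)]
    H=np.array(f["hand_eye"]); Rt=R.from_euler('xyz',s["ee_rot"])
    p=Rt.apply(H[:3,3])+s["eef_pos"]; d=Rt.apply(H[:3,:3]@d)
    return p+d*(z-p[2])/d[2]
def wproj(s,f,P):
    F=192/np.tan(np.radians(f["fovy"])/2)
    H=np.array(f["hand_eye"]); Rt=R.from_euler('xyz',s["ee_rot"])
    t=Rt.inv().apply(np.array(P)-s["eef_pos"]); c=(t-H[:3,3])@H[:3,:3]
    rho=np.linalg.norm(c[:,:2],axis=1); th=np.arctan2(rho,c[:,2])
    return c[:,:2]/rho[:,None]*(th*F)[:,None]+[f["cx"],f["cy"]]
E
python3 - <<'E'
from h import *
import pickle
s,f=pickle.load(open("w1.pkl","rb"))
im=f["pixels"]; hsv=cv2.cvtColor(im,cv2.COLOR_BGR2HSV)
m=cv2.inRange(hsv,(0,120,40),(15,255,255)); m[:130]=0;m[210:]=0;m[:,:230]=0;m[:,290:]=0
ys,xs=np.nonzero(m); print(xs.min(),xs.max(),ys.min(),ys.max())
for y in range(ys.min(),ys.max()+1,6):
    r=xs[ys==y]; print(y,r.min() if len(r) else 0,r.max() if len(r) else 0,(r.min()+r.max())/2 if len(r) else 0)
c=cv2.resize(im[130:215,220:300],None,fx=7,fy=7,interpolation=cv2.INTER_CUBIC); cv2.imwrite("pics/w1c.png",c)
x=lambda u,v,z:wray(s,f,u,v,z).round(4)
print("paper/axis top",x(261,150,.043),x(260.5,195,.043))
for v in (143,200): print(v,x(261,v,.023),x(261,v,.043))
E
```

```text
245 275 144 202
144 250 264 257.0
150 246 275 260.5
156 245 275 260.0
162 0 0 0
168 0 0 0
174 0 0 0
180 0 0 0
186 245 247 246.0
192 245 274 259.5
198 249 271 260.0
paper/axis top [ 0.4578 -0.3721  0.043 ] [ 0.4743 -0.3201  0.043 ]
143 [ 0.4558 -0.3777  0.023 ] [ 0.4554 -0.3799  0.043 ]
200 [ 0.4772 -0.3077  0.023 ] [ 0.4756 -0.3139  0.043 ]
```

View pics/w1c.png

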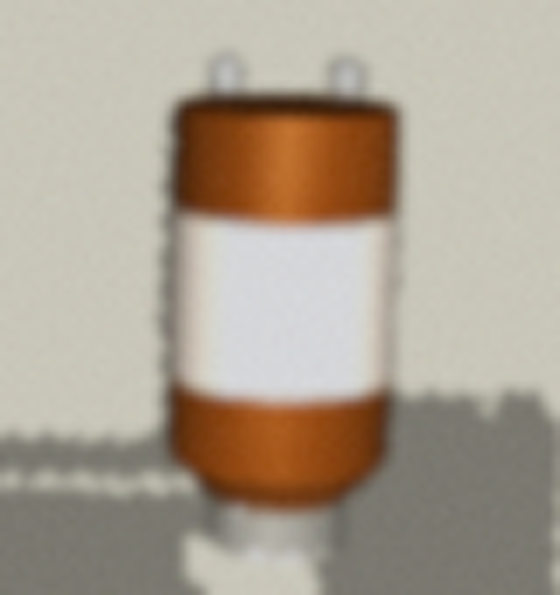

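Run:
```python
from h import *
import pickle
s,f=pickle.load(open("w1.pkl","rb"))
a=wray(s,f,260.6,144.5,.043); b=wray(s,f,259.3,196,.035);d=(b-a)[:2]
print(a,b,np.degrees(np.arctan2(d[1],d[0])))
u=d/np.linalg.norm(d); mid=a[:2]+.032*u; print(mid)
c,sn=np.cos(s["ee_rot"][2]),np.sin(s["ee_rot"][2]); e=mid-s["eef_pos"][:2]; print("tool dx,dz",e@[c,sn],e@[-sn,c])
```

```text
[ 0.45632298 -0.3784015   0.043     ] [ 0.47672717 -0.31700363  0.035     ] 71.61694673400163
[ 0.46641477 -0.34803448]
tool dx,dz 0.0031859731236022187 -2.4921632958859836e-05
```

>>> move_arm --jaw '[0, 0, 0, 0, 0]' --pt "0.003 0.05 0" --pt "0 0.05 0" --pt "0 0.05 0" --pt "0 0.04 0" --pt "0 0.022 0" --roll '[0.02, 0, 0, 0, 0]'

```text
t: 5.08
eef_pos: [0.4671, -0.3426, 0.0128]
ee_rot: [-1.571, -0.002, 2.828]
force: [-0.5, 0.1, 0.3]
width: 0.0876
```

>>> move_arm --jaw '[0]' --pt "0 0 0" --roll '[0]'

```text
t: 5.2
eef_pos: [0.4669, -0.3429, 0.0134]
ee_rot: [-1.571, -0.003, 2.827]
force: [0.9, -0.9, 0.7]
width: 0.0875
```

Run:
```python
from station import arm
from h import *
f=arm.grab_frame("wrist"); s=arm.get_state(); print(s["eef_pos"],s["ee_rot"],s["force"])
cv2.imwrite("pics/w2.png",f["pixels"])
```

```text
[ 0.46787833 -0.34349487  0.01471551] [-1.57065441e+00 -8.55931677e-04  2.82750908e+00] [0.51794851 0.50410708 0.88693338]
```

View pics/w2.png

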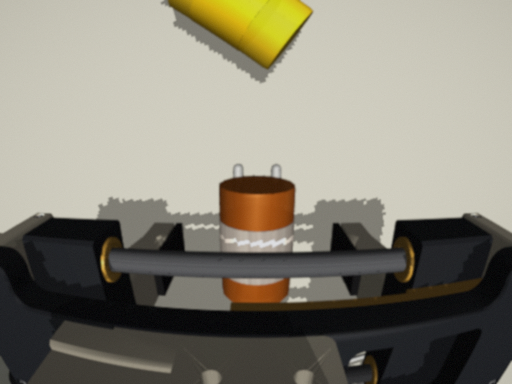

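>>> move_arm --jaw '[0, 0.4, 0.7, 1, 1]' --pt "0 0 0.004" --pt "0 0 0" --pt "0 0 0" --pt "0 0 0" --pt "0 0 0" --roll '[0, 0, 0, 0, 0]' --grip_force 15

```text
t: 5.88
eef_pos: [0.4663, -0.3484, 0.0147]
ee_rot: [-1.571, 0.0, 2.825]
force: [0.7, -0.1, -0.3]
width: 0.0533
```

>>> move_arm --jaw '[1, 1, 1, 1]' --pt "0 0 0" --pt "0 0 0" --pt "0 0 0" --pt "0 0 0" --roll '[0, 0, 0, 0]'

```text
t: 6.38
eef_pos: [0.4659, -0.3483, 0.0145]
ee_rot: [-1.571, -0.001, 2.826]
force: [-1.4, 0.1, 3.1]
width: 0.0396
```

>>> move_arm --jaw '[1, 1, 1, 1, 1]' --pt "0 -0.01 0" --pt "0 -0.03 0" --pt "0 -0.05 0" --pt "0 -0.06 0" --pt "0 -0.05 0" --roll '[0, 0, 0, 0, 0]'

```text
t: 7.0
eef_pos: [0.4668, -0.3485, 0.2178]
ee_rot: [-1.571, 0.003, 2.826]
force: [1.2, -0.2, -0.9]
width: 0.0398
```

Run:
```python
from station import arm
from h import *
s=arm.get_state();f=arm.grab_frame("wrist"); print(s["eef_pos"],s["ee_rot"],s["force"],s["width"])
cv2.imwrite("pics/w3.png",f["pixels"])
```

```text
[ 0.46679823 -0.34853377  0.21780676] [-1.57059932e+00  2.70682986e-03  2.82585406e+00] [ 1.22189222 -0.16883488 -0.86737589] 0.03978033738161324
```

View pics/w3.png

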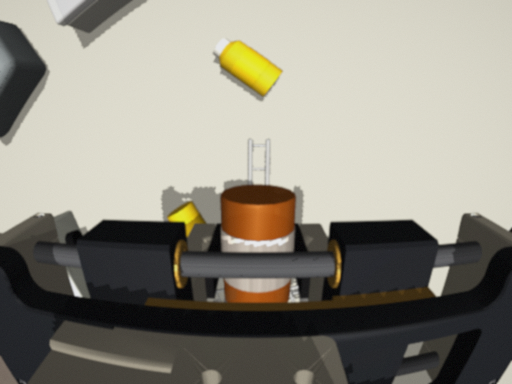

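>>> move_arm --jaw '[1, 1, 1, 1, 1]' --pt "0.0085 0 -0.027" --pt "0.0167 0 -0.0538" --pt "0.0167 0 -0.0538" --pt "0.0167 0 -0.0538" --pt "0.0167 0 -0.0538" --roll '[0, 0, 0, 0, 0]'

```text
t: 7.68
eef_pos: [0.4701, -0.093, 0.2151]
ee_rot: [-1.572, 0.001, 2.826]
force: [0.8, -0.3, -0.9]
width: 0.0395
```

>>> move_arm --jaw '[1, 1, 1, 1, 1]' --pt "0.0167 0 -0.0538" --pt "0.0167 0 -0.0538" --pt "0.0167 0 -0.0538" --pt "0.0167 0 -0.0538" --pt "0.0167 0 -0.0538" --roll '[0, 0, 0, 0, 0]'

```text
t: 8.3
eef_pos: [0.4741, 0.1891, 0.2152]
ee_rot: [-1.572, 0.001, 2.826]
force: [1.0, -0.8, -0.7]
width: 0.0395
```

>>> move_arm --jaw '[1, 1, 1, 1, 1]' --pt "0.0167 0 -0.0538" --pt "0.0167 0 -0.0538" --pt "0.0167 0 -0.0538" --pt "0.0083 0 -0.027" --pt "0 0 0" --roll '[0, 0, 0, 0, -0.024]'

```text
t: 8.93
eef_pos: [0.477, 0.3862, 0.214]
ee_rot: [-1.571, -0.0, 2.852]
force: [0.7, 0.2, -1.1]
width: 0.0395
```

Run:
```python
from station import arm
from h import *
import pickle
s=arm.get_state();f=arm.grab_frame("wrist"); print(s["q"],s["eef_pos"],s["ee_rot"],s["force"],s["width"])
pickle.dump((s,f),open("w4.pkl","wb"))
cv2.imwrite("pics/w4.png",f["pixels"])
for th in ("tray","bottle_a"):
    for r in arm.landmark_of(f,th)[:4]: print(th,r)
```

```text
[ 9.98350503e-01  2.67258248e-01 -1.47932367e-01 -1.11200931e-04
 -1.15572416e+00 -1.28746611e+00] [0.47701422 0.38621091 0.21398212] [-1.57071104e+00 -1.30810747e-04  2.85243219e+00] [ 0.67193026  0.24713466 -1.11699752] 0.039459142184280066
tray {'position': [0.4565, 0.3341, -0.0006], 'p': 0.56}
bottle_a {'position': [0.4356, 0.3312, 0.0238], 'p': 0.9}
```

View pics/w4.png

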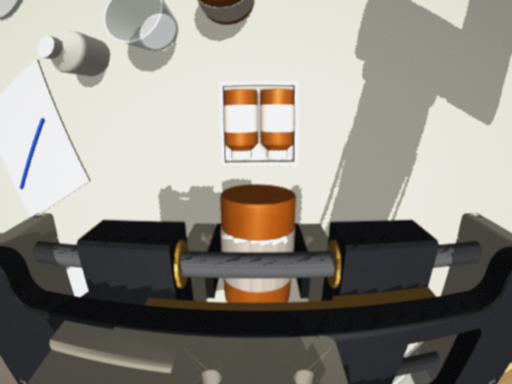

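Run:
```python
from h import *
import pickle
s,f=pickle.load(open("w4.pkl","rb"))
c=cv2.resize(f["pixels"][75:175,205:315],None,fx=6,fy=6,interpolation=cv2.INTER_CUBIC); cv2.imwrite("pics/w4c.png",c)
# predicted overlay: fit tray pose
```

```text
(no output)
```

View pics/w4c.png

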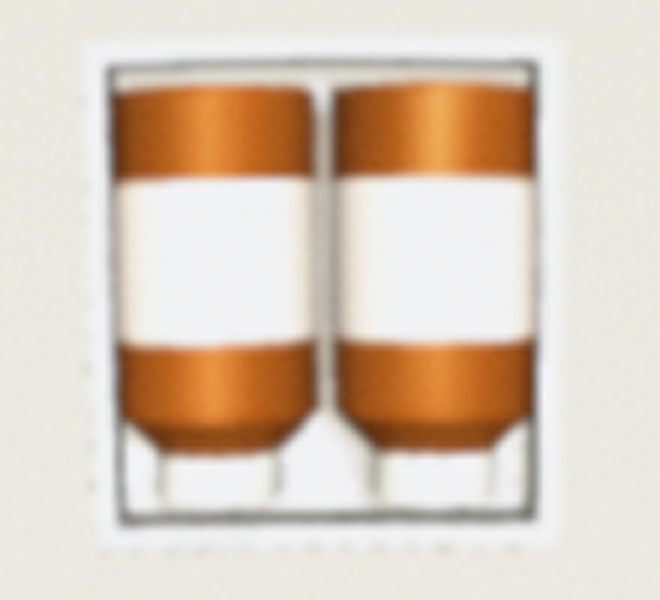

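Run:
```python
from h import *
import pickle
s,f=pickle.load(open("w4.pkl","rb"))
W=lambda x,y,z: wray(s,f,205+(x+.5)/6-.5,75+(y+.5)/6-.5,z)[:2]
t=np.array([W(*p,.024) for p in [(82,42),(565,40),(555,545),(95,548)]]); print(t.round(4).tolist(),t.mean(0))
for i in range(4):
    d=t[i]-t[(i+1)%4];print(np.linalg.norm(d).round(4),np.degrees(np.arctan2(d[1],d[0])).round(2))
g1,g2=W(325,90,.026),W(328,400,.026); d=g2-g1;print("groove",g1,g2,np.degrees(np.arctan2(d[1],d[0])))
# body of tray bottles: bottom end top rim
e=np.array([W(210,88,.043),W(435,84,.043)]);print("ends",e, e.mean(0)+.032*np.array([np.cos(np.radians(73)),np.sin(np.radians(73))]))
# held bottle lateral centre check
c,sn=np.cos(s["ee_rot"][2]),np.sin(s["ee_rot"][2])
hb=[wray(s,f,u,200,.2225) for u in (221,294.5)]
print("held dx rel tcp",[(h[:2]-s["eef_pos"][:2])@[c,sn] for h in hb])
for n,P in (("tray",t.mean(0)),("g",(g1+g2)/2)):
    e=P-s["eef_pos"][:2]; print(n,"tool dx,dz",e@[c,sn],e@[-sn,c])
```

```text
[[0.4905, 0.2714], [0.4005, 0.2976], [0.4295, 0.3941], [0.5183, 0.3684]] [0.45968548 0.33287691]
0.0937 -16.22
0.1008 -106.69
0.0925 163.87
0.1009 74.03
groove [0.44827669 0.29470752] [0.46497018 0.3531326 ] 74.05404678922365
ends [[0.46869445 0.2892713 ]
 [0.4290221  0.30022702]] [0.45821417 0.32535091]
held dx rel tcp [np.float64(-0.019873343519836856), np.float64(0.01976421358955973)]
tray tool dx,dz 0.001401245510181908 0.05606101246780368
g tool dx,dz 0.00178214538446145 0.0655191389927796
```

>>> move_arm --jaw '[1, 1, 1, 1, 1]' --pt "0.001 0 0.03" --pt "0.0005 0 0.03" --pt "0 0.05 0" --pt "0 0.05 0" --pt "0 0.035 0" --roll '[0, -0.008, 0, 0, 0]'

```text
t: 9.7
eef_pos: [0.4583, 0.3253, 0.0784]
ee_rot: [-1.571, -0.0, 2.856]
force: [-0.1, 0.6, -1.5]
width: 0.0396
```

>>> move_arm --jaw '[1, 1]' --pt "0 0.017 0" --pt "0 0 0" --roll '[0, 0]'

```text
t: 9.95
eef_pos: [0.4582, 0.3254, 0.0618]
ee_rot: [-1.569, -0.001, 2.856]
force: [-0.1, 0.4, -0.9]
width: 0.0397
```

Run:
```python
from station import arm
from h import *
import pickle
s=arm.get_state();f=arm.grab_frame("wrist"); print(s["eef_pos"],s["ee_rot"],s["force"],s["width"])
pickle.dump((s,f),open("w5.pkl","wb"))
cv2.imwrite("pics/w5.png",f["pixels"])
g=arm.grab_frame("scene"); cv2.imwrite("pics/s5.png",cv2.resize(g["pixels"][170:270,350:480],None,fx=5,fy=5,interpolation=cv2.INTER_CUBIC))
```

```text
[0.45823406 0.32544662 0.06179702] [-1.56868597e+00 -8.03781926e-04  2.85619859e+00] [-0.1149262   0.42003041 -0.92544925] 0.039667487673266284
```

View pics/w5.png

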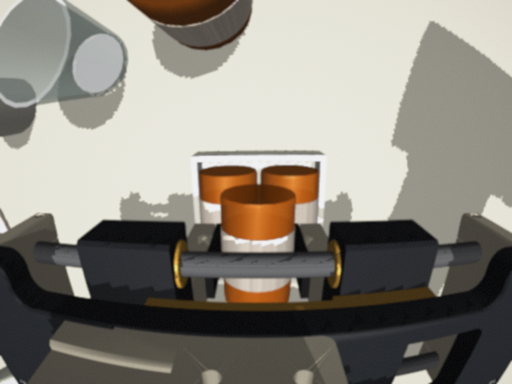

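View pics/s5.png

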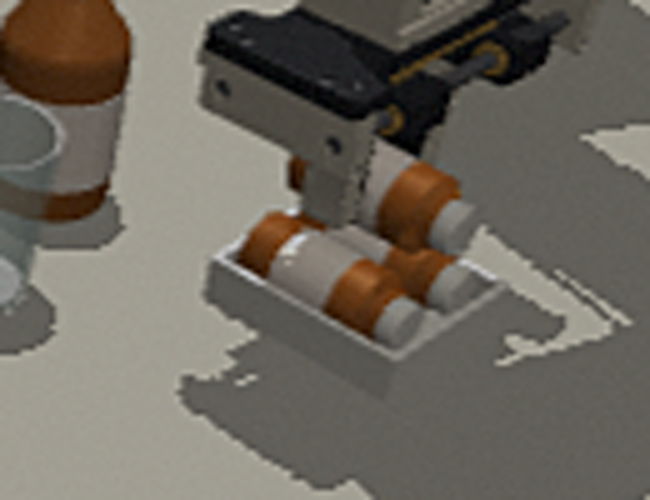

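>>> move_arm --jaw '[1, 1, 1]' --pt "0 0.006 0" --pt "0 0.003 0" --pt "0 0 0" --roll '[0, 0, 0]'

```text
t: 10.42
eef_pos: [0.4585, 0.327, 0.0536]
ee_rot: [-1.571, -0.0, 2.858]
force: [-0.2, 0.4, -1.6]
width: 0.04
```

>>> move_arm --jaw '[1, 1]' --pt "0 0.002 0" --pt "0 0 0" --roll '[0, 0]'

```text
t: 10.68
eef_pos: [0.4585, 0.327, 0.0515]
ee_rot: [-1.571, -0.0, 2.858]
force: [1.1, 0.4, -0.7]
width: 0.0395
```

>>> move_arm --jaw '[1, 1]' --pt "0 0.0015 0" --pt "0 0 0" --roll '[0, 0]'

```text
t: 10.92
eef_pos: [0.4586, 0.3272, 0.0501]
ee_rot: [-1.571, 0.0, 2.858]
force: [-0.2, 1.0, 0.0]
width: 0.0396
```

>>> move_arm --jaw '[1, 1]' --pt "0 0.001 0" --pt "0 0 0" --roll '[0, 0]'

```text
t: 11.18
eef_pos: [0.4587, 0.3272, 0.0499]
ee_rot: [-1.571, 0.0, 2.858]
force: [-2.9, -1.5, 6.9]
width: 0.0399
```

>>> move_arm --jaw '[0.52, 0.5, 0.45, 0.38, 0.3]' --pt "0 0 0" --pt "0 0 0" --pt "0 0 0" --pt "0 0 0" --pt "0 0 0" --roll '[0, 0, 0, 0, 0]'

```text
t: 11.8
eef_pos: [0.4586, 0.327, 0.049]
ee_rot: [-1.571, 0.0, 2.858]
force: [0.7, 0.1, -0.2]
width: 0.0589
```

Run:
```python
from station import arm
from h import *
import pickle
s=arm.get_state();f=arm.grab_frame("wrist"); print(s["eef_pos"],s["ee_rot"],s["force"],s["width"])
cv2.imwrite("pics/w6.png",f["pixels"])
```

```text
[0.45861816 0.32704012 0.04900287] [-1.57073382e+00  1.77846990e-05  2.85762056e+00] [ 0.71807425  0.07012454 -0.16322349] 0.058858517908232044
```

View pics/w6.png

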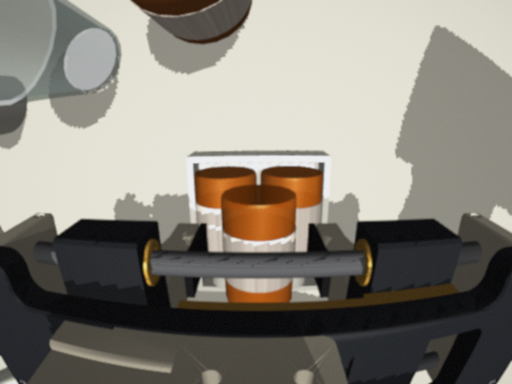

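>>> move_arm --jaw '[0.2, 0.15, 0.1, 0, 0]' --pt "0 0 0" --pt "0 -0.02 0" --pt "0 -0.05 0" --pt "0 -0.055 0" --pt "0 -0.05 -0.03" --roll '[0, 0, 0, 0, 0]'

```text
t: 12.48
eef_pos: [0.4667, 0.3549, 0.2267]
ee_rot: [-1.572, 0.0, 2.857]
force: [1.2, 1.3, -0.1]
width: 0.087
```

>>> move_arm --jaw '[0, 0]' --pt "0 0 -0.03" --pt "0 0 0" --roll '[0, 0]'

```text
t: 12.72
eef_pos: [0.4756, 0.3861, 0.2241]
ee_rot: [-1.572, -0.0, 2.858]
force: [0.5, -0.2, -1.1]
width: 0.0877
```

Run:
```python
from station import arm
from h import *
import pickle
s=arm.get_state();f=arm.grab_frame("wrist"); print(s["eef_pos"],s["ee_rot"],s["force"],s["width"])
pickle.dump((s,f),open("w7.pkl","wb"))
cv2.imwrite("pics/w7.png",f["pixels"])
c=cv2.resize(f["pixels"][70:180,205:315],None,fx=5,fy=5,interpolation=cv2.INTER_CUBIC); cv2.imwrite("pics/w7c.png",c)
```

```text
[0.47560643 0.38614002 0.2240658 ] [-1.57156298e+00 -2.75369649e-06  2.85833846e+00] [ 0.47840925 -0.1844614  -1.11509826] 0.08772981524956668
```

View pics/w7c.png

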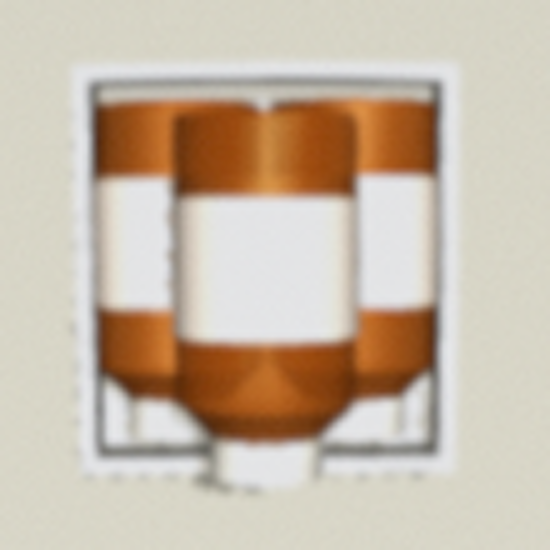

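Run:
```python
from h import *
import pickle
s,f=pickle.load(open("w7.pkl","rb"))
W=lambda x,y,z: wray(s,f,205+(x+.5)/5-.5,70+(y+.5)/5-.5,z)
a=W(266,112,.074);b=W(266,380,.068);d=(b-a)[:2];u=d/np.linalg.norm(d)
print(a,b,np.degrees(np.arctan2(d[1],d[0])),"mid",a[:2]+.032*u)
```

```text
[0.4499944  0.29905018 0.074     ] [0.46585557 0.3537655  0.068     ] 73.83390376387736 mid [0.45890393 0.32978486]
```

>>> move_arm --jaw '[0, 0, 0, 0, 0]' --pt "-0.0254 0 0.0456" --pt "-0.0254 0 0.0456" --pt "-0.0254 0 0.0456" --pt "-0.0254 0 0.0456" --pt "-0.0254 0 0.0456" --roll '[0, 0, 0, 0, 0]'

```text
t: 13.4
eef_pos: [0.5328, 0.1278, 0.2237]
ee_rot: [-1.57, -0.001, 2.858]
force: [0.7, 0.0, 0.5]
width: 0.0875
```

>>> move_arm --jaw '[0, 0, 0, 0, 0]' --pt "-0.0254 0 0.0456" --pt "-0.0254 0 0.0456" --pt "0 0 0" --pt "0 0 0" --pt "0 0 0" --roll '[0, 0, -0.152, -0.152, -0.152]'

```text
t: 14.02
eef_pos: [0.5557, 0.0274, 0.2235]
ee_rot: [-1.571, -0.001, -2.966]
force: [0.6, 0.5, -0.4]
width: 0.0877
```

Run:
```python
from station import arm
from h import *
import pickle
s=arm.get_state();f=arm.grab_frame("wrist"); print(s["q"],s["eef_pos"],s["ee_rot"],s["force"],s["width"])
pickle.dump((s,f),open("w8.pkl","wb"))
cv2.imwrite("pics/w8.png",f["pixels"])
for r in arm.landmark_of(f,"lamp")[:2]: print(r)
```

```text
[ 4.01147888e-01  1.67179174e-01 -2.56177360e-01 -1.35929709e-04
 -1.14874431e+00 -2.25132489e-01] [0.55568769 0.0274048  0.22349057] [-1.57062591e+00 -1.29926476e-03 -2.96563313e+00] [ 0.61115998  0.50290157 -0.42648849] 0.0876877848975083
{'position': [0.5661, -0.0284, 0.0012], 'p': 0.92}
```

View pics/w8.png

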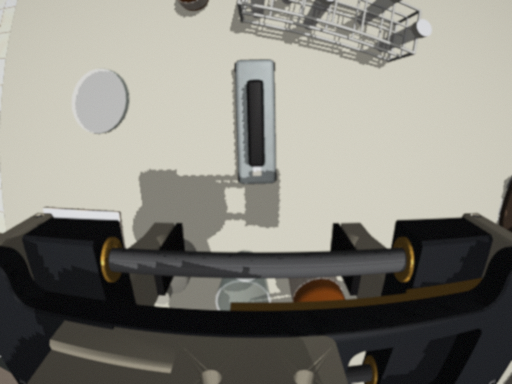

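Run:
```python
from h import *
import pickle
s,f=pickle.load(open("w8.pkl","rb"))
c=cv2.resize(f["pixels"][50:190,200:310],None,fx=4,fy=4,interpolation=cv2.INTER_CUBIC); cv2.imwrite("pics/w8c.png",c)
g=cv2.cvtColor(f["pixels"],cv2.COLOR_BGR2GRAY)
for v in (90,105,120,135,150): 
    r=g[v,236:276]; d=np.nonzero(r<45)[0]+236; print(v,d.min(),d.max())
col=g[:,256]; d=np.nonzero(col[60:185]<45)[0]+60; print("rows",d.min(),d.max())
```

```text
90 247 262
105 248 262
120 248 262
135 249 262
150 249 262
rows 81 164
```

View pics/w8c.png

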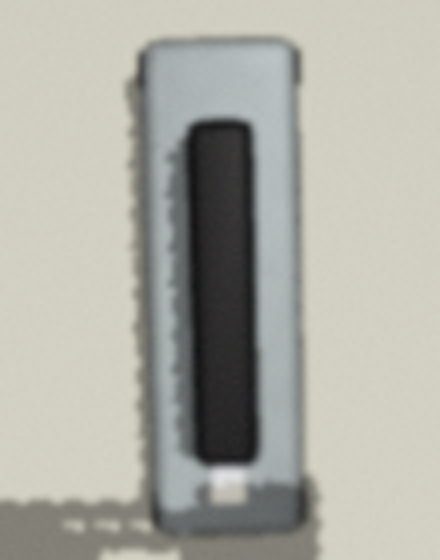

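Run:
```python
from h import *
import pickle
s,f=pickle.load(open("w8.pkl","rb"))
W=lambda x,y,z: wray(s,f,200+(x+.5)/4-.5,50+(y+.5)/4-.5,z)[:2]
c,sn=np.cos(s["ee_rot"][2]),np.sin(s["ee_rot"][2])
for n,p,z in (("bar",[(190,122),(252,120),(258,460),(196,464)],.068),("box",[(147,40),(298,42),(307,526),(155,530)],.034)):
    t=np.array([W(*q,z) for q in p]); m=t.mean(0); a=(t[2]+t[3])/2; b=(t[0]+t[1])/2; d=a-b
    e=m-s["eef_pos"][:2]
    print(n,m,"len",np.linalg.norm(d),"wid",np.linalg.norm(t[0]-t[1]),np.linalg.norm(t[2]-t[3]),"ang",np.degrees(np.arctan2(d[1],d[0])),"dx dz",e@[c,sn],e@[-sn,c])
print(np.degrees(s["ee_rot"][2])-90+360)
```

```text
bar [ 0.56784296 -0.03007981] len 0.09149375267995169 wid 0.016187222317716996 0.016797884613964118 ang 101.07819693178062 dx dz -0.0019047291955977702 0.05872480865394007
box [ 0.56723583 -0.03048982] len 0.145858324735253 wid 0.04367848703076545 0.04619195769499308 ang 101.08693806800252 dx dz -0.001235203109142678 0.05902220756219509
100.08173819972137
```

>>> move_arm --jaw '[0, 0, 0, 0, 0]' --pt "-0.001 0 0.03" --pt "-0.0005 0 0.029" --pt "0 0.05 0" --pt "0 0.06 0" --pt "0 0.05 0" --roll '[0, -0.017, 0, 0, 0]'

```text
t: 14.75
eef_pos: [0.567, -0.03, 0.0621]
ee_rot: [-1.571, -0.001, -2.957]
force: [0.6, -0.1, 0.1]
width: 0.0878
```

>>> move_arm --jaw '[0, 0]' --pt "0 0.018 0" --pt "0 0 0" --roll '[0, 0]'

```text
t: 15.0
eef_pos: [0.5666, -0.03, 0.0443]
ee_rot: [-1.57, -0.004, -2.956]
force: [-0.2, -0.2, 0.5]
width: 0.0874
```

Run:
```python
from station import arm
from h import *
s=arm.get_state();f=arm.grab_frame("wrist"); print(s["eef_pos"],s["ee_rot"],s["force"],s["width"])
cv2.imwrite("pics/w9.png",f["pixels"])
```

```text
[ 0.56655299 -0.0299929   0.04434591] [-1.57045299 -0.00416246 -2.95568924] [-0.23937257 -0.20219517  0.53772677] 0.08743456158815806
```

View pics/w9.png

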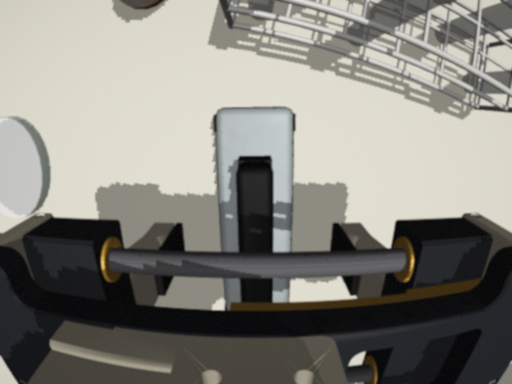

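>>> move_arm --jaw '[0.3, 0.7, 1, 1, 1]' --pt "0 0.0025 0" --pt "0 0 0" --pt "0 0 0" --pt "0 0 0" --pt "0 0 0" --roll '[0, 0, 0, 0, 0]' --grip_force 35

```text
t: 15.68
eef_pos: [0.5683, -0.0295, 0.0437]
ee_rot: [-1.571, 0.0, -2.953]
force: [0.2, -0.3, 0.4]
width: 0.0432
```

>>> move_arm --jaw '[1, 1, 1, 1, 1]' --pt "0 0 0" --pt "0 0 0" --pt "0 0 0" --pt "0 0 0" --pt "0 0 0" --roll '[0, 0, 0, 0, 0]'

```text
t: 16.3
eef_pos: [0.5679, -0.0295, 0.0434]
ee_rot: [-1.571, -0.001, -2.953]
force: [-0.7, -0.8, -0.3]
width: 0.0178
```

>>> move_arm --jaw '[1, 1, 1, 1, 1]' --pt "0 -0.01 0" --pt "0 -0.03 0" --pt "0 -0.05 0" --pt "0 -0.06 0" --pt "0 -0.06 0" --roll '[0, 0, 0, 0, 0]'

```text
t: 16.92
eef_pos: [0.5677, -0.0295, 0.256]
ee_rot: [-1.571, 0.0, -2.953]
force: [1.5, 0.1, -3.5]
width: 0.0176
```

Run:
```python
from station import arm
from h import *
s=arm.get_state();f=arm.grab_frame("wrist"); print(s["eef_pos"],s["ee_rot"],s["force"],s["moment"],s["width"])
cv2.imwrite("pics/w10.png",f["pixels"])
g=arm.grab_frame("scene"); cv2.imwrite("pics/s10.png",g["pixels"])
```

```text
[ 0.56769216 -0.02947816  0.25596561] [-1.57103190e+00  2.18140552e-04 -2.95263008e+00] [ 1.45842252  0.13057666 -3.52148153] [ 0.08117228 -0.33800898  0.04598582] 0.017624619547537856
```

View pics/w10.png

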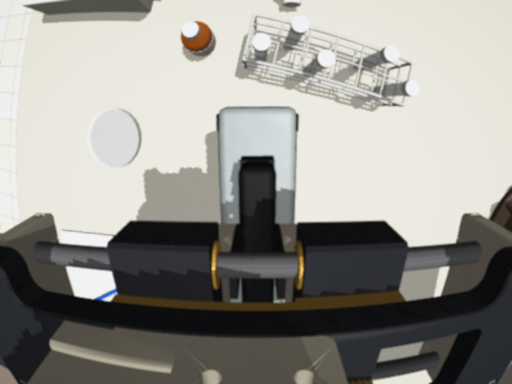

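View pics/s10.png

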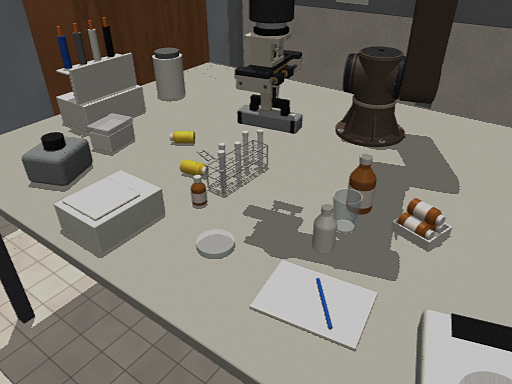

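>>> move_arm --jaw '[1, 1, 1, 1, 1]' --pt "0 0 0" --pt "0 0 0" --pt "0 0 0" --pt "0 0 0" --pt "0.0127 0 -0.0196" --roll '[0.11, 0.14, 0.14, 0.08, 0]'

```text
t: 17.65
eef_pos: [0.5612, -0.0077, 0.2532]
ee_rot: [-1.57, -0.001, 2.858]
force: [-0.3, 1.0, -3.1]
width: 0.018
```

>>> move_arm --jaw '[1, 1, 1, 1, 1]' --pt "0.0254 0 -0.0392" --pt "0.0254 0 -0.0392" --pt "0.0254 0 -0.0392" --pt "0.0254 0 -0.0392" --pt "0.0254 0 -0.0392" --roll '[0, 0, 0, 0, 0]'

```text
t: 18.27
eef_pos: [0.4928, 0.2177, 0.2536]
ee_rot: [-1.571, -0.0, 2.861]
force: [-0.2, 0.3, -2.0]
width: 0.0179
```

>>> move_arm --jaw '[1, 1, 1, 1, 1]' --pt "0.0254 0 -0.0392" --pt "0.0254 0 -0.0392" --pt "0.0127 0 -0.0196" --pt "0 0 0" --pt "0 0 0" --roll '[0, 0, 0, 0, 0]'

```text
t: 18.9
eef_pos: [0.4599, 0.3275, 0.2534]
ee_rot: [-1.57, -0.0, 2.86]
force: [-0.6, -1.0, -3.0]
width: 0.0178
```

Run:
```python
from station import arm
from h import *
s=arm.get_state();f=arm.grab_frame("wrist"); print(s["eef_pos"],s["ee_rot"],s["force"],s["moment"],s["width"])
cv2.imwrite("pics/w11.png",f["pixels"])
g=arm.grab_frame("scene"); cv2.imwrite("pics/s11.png",cv2.resize(g["pixels"][80:270,300:500],None,fx=3,fy=3,interpolation=cv2.INTER_CUBIC))
e=np.array([.459,.328])-s["eef_pos"][:2]; y=s["ee_rot"][2]; print(e@[np.cos(y),np.sin(y)],e@[-np.sin(y),np.cos(y)])
```

```text
[0.45988121 0.32751637 0.2533646 ] [-1.57011644e+00 -2.82041820e-04  2.86043540e+00] [-0.62755286 -0.99603412 -2.96857664] [ 0.03205753 -0.05112784 -0.06379022] 0.017766220527930473
0.0009808016144372525 -0.00022013242844891174
```

View pics/w11.png

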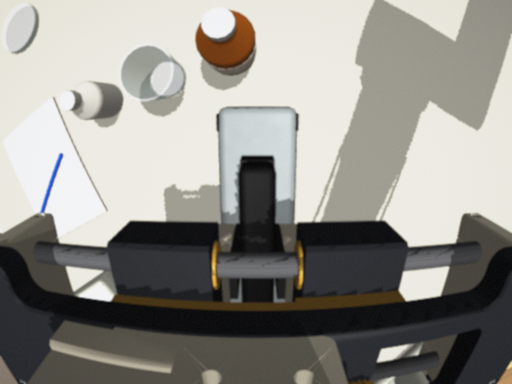

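View pics/s11.png

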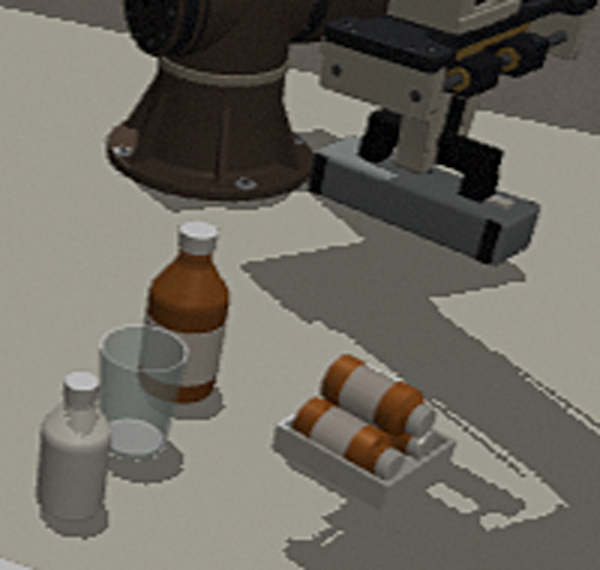

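>>> move_arm --jaw '[1, 1, 1, 1, 1]' --pt "0.001 0.02 0" --pt "0 0.035 0" --pt "0 0.03 0" --pt "0 0.015 0" --pt "0 0 0" --roll '[0, 0, 0, 0, 0]'

```text
t: 19.62
eef_pos: [0.459, 0.3277, 0.1531]
ee_rot: [-1.569, -0.0, 2.86]
force: [-0.0, -0.6, -3.2]
width: 0.0175
```

>>> move_arm --jaw '[1, 1, 1, 1]' --pt "0 0.01 0" --pt "0 0.005 0" --pt "0 0 0" --pt "0 0 0" --roll '[0, 0, 0, 0]'

```text
t: 20.12
eef_pos: [0.4591, 0.3287, 0.1389]
ee_rot: [-1.571, 0.0, 2.861]
force: [-0.2, 0.4, -3.0]
width: 0.0174
```

Run:
```python
from station import arm
from h import *
import pickle
s=arm.get_state();f=arm.grab_frame("wrist"); print(s["eef_pos"],s["ee_rot"],s["qd"],s["force"],s["width"])
cv2.imwrite("pics/w12.png",f["pixels"])
g=arm.grab_frame("scene"); pickle.dump(g,open("g12.pkl","wb")); cv2.imwrite("pics/s12.png",cv2.resize(g["pixels"][140:260,350:480],None,fx=6,fy=6,interpolation=cv2.INTER_CUBIC)[:600])
t=arm.grab_frame("top"); cv2.imwrite("pics/t12.png",cv2.resize(t["pixels"][195:285,85:195],None,fx=6,fy=6,interpolation=cv2.INTER_CUBIC))
for r in arm.landmark_of(g,"lamp")[:2]+arm.landmark_of(g,"sample")[:4]: print(r)
```

```text
[0.45914164 0.32866137 0.13890867] [-1.57124701e+00  3.02051457e-04  2.86074711e+00] [ 0.00016233 -0.00017891  0.00195349  0.00023121  0.00088341 -0.00055685] [-0.21454837  0.38979176 -2.97181576] 0.017369870809909684
{'position': [0.4591, 0.3311, 0.0949], 'p': 0.78}
{'position': [0.4371, -0.4637, 0.0187], 'p': 0.76}
{'position': [0.4593, 0.3304, 0.0602], 'p': 0.72}
{'position': [0.5719, -0.3031, 0.0154], 'p': 0.52}
```

View pics/s12.png

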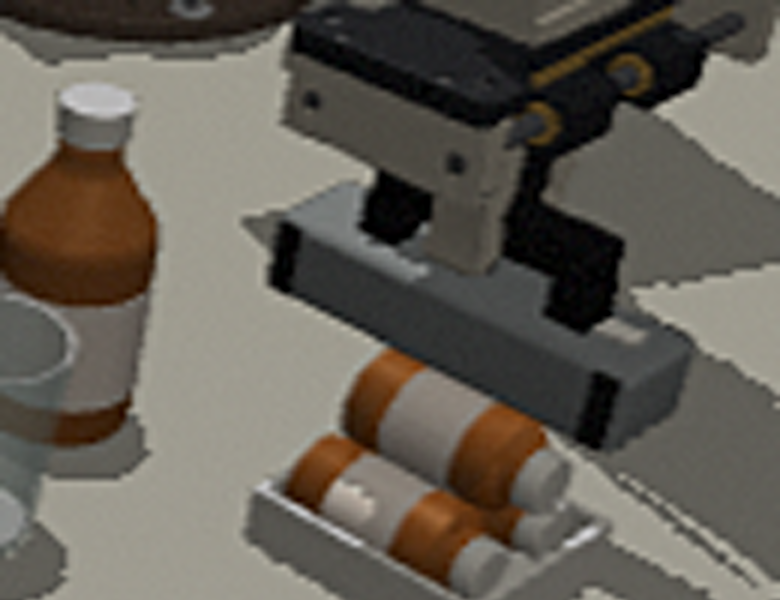

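View pics/w12.png

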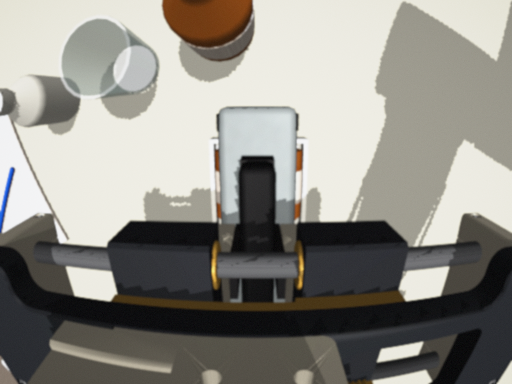

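View pics/t12.png

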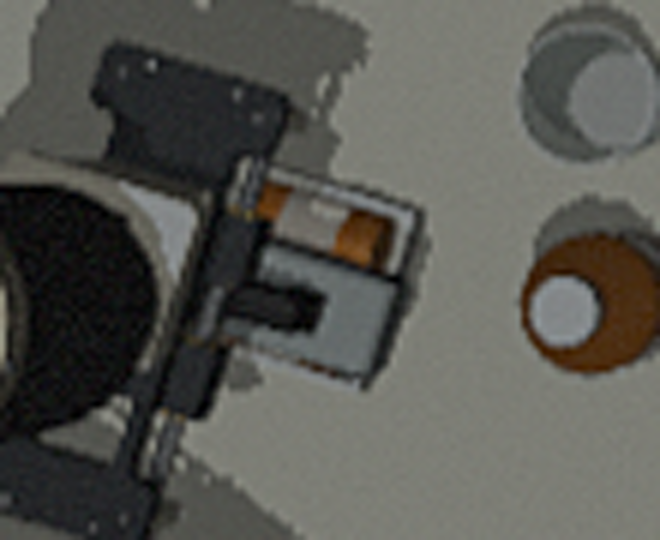

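Run:
```python
from station import arm
print(arm.job_done()); s=arm.get_state(); print(s["t"],s["eef_pos"],s["width"])
```

```text
the job is handed in; nothing more can be done
None
the job is handed in; nothing more can be done
```

I laid the amber bottle from the wire rest in the groove on the two tray bottles and let it go. I then carried the grey hand lamp over the glassware and handed the job in at about 20.4 s, with the lamp held still above that bottle. `arm.job_done()` gives no verdict.

My last checks, just before handing in:
- **Lamp position:** the trained network put the lamp at (0.459, 0.331) and the sample at (0.459, 0.330), so their centres are about 1 mm apart.
- **Lamp height:** the underside is about 95.5 mm above the bench from the arm's pose, and 95 mm from the network. That is 16–18 mm above the bottle, a little over the 15 mm asked but inside the 81–106 mm range.
- **Alignment:** the lamp's line along its length matches the bottle's, at about 73.9°. The tool is level to about 0.001 rad, and the lamp had not shifted in the grip.
- **Grip and stillness:** the grip is 35 N on the handle bar, the measured load is about 3 N, and the joints are still.
- **Surroundings:** the pictures show a clear gap under the lamp, the sample saddled on both tray bottles, and the glassware near the tray standing as before.

None of these checks failed. The one disagreement was the sample's position along the tray, which my measurements put between 0.327 and 0.330 m in y, well inside the tolerance.

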